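# Fish a thrust washer out from between two drawer cabinets

### The job

A bronze thrust washer has fallen into the narrow gap between the two small-parts drawer cabinets. Take the telescopic hook from its stand, reach behind the washer with the bent end and draw it off the mat and out past the drawer fronts until it lies flat on the open counter, a finger's width or more clear of the drawer pulls, without handling the washer itself; then hang the hook back upright in the fork of its stand. The hook's thin stem must not be leaned on: let it touch mat and counter only lightly, never bear down, and do not shove the cabinets or disturb the hole punch, calculator and carton.

Things in the scene. Friction and masses are not known exactly. Their poses are not given: they have to be found in the camera images.
- cabinet_left: left (+y) small-parts drawer cabinet, dark steel, six blue drawer fronts, 160 deep (x) x 150 wide (y) x 115 mm high, 4 kg, standing loose; drawers stay shut. Origin at the centre of its underside; its -x looks out of the drawer fronts (pulls stand out to 87 mm from the origin). The gap lies along its right (-y) side face, 75 mm from the origin
- cabinet_right: right cabinet, the same as the left one, parallel to it and level with it. Its left (+y) side face is the other wall of the gap. The gap is 36 to 40 mm wide, 160 mm long, open at the front, top and back
- washer_center (a point): centre of the washer: flat bronze ring, 32 mm outer diameter, 5 mm thick, 15 to 31 g, solid in effect (nothing enters its bore), lying flat on the mat in the gap, its centre 50 to 100 mm behind the cabinets' front faces; z along its axis. The hook rides up over it if the underside of its foot is more than about 3 mm above the floor the washer lies on
- hook_grip (a point): middle of the hook's red handle, an upright bar 20 (x) x 18 (y) x 80 mm (z) in the hook's own axes, best gripped across its 18 mm (y); z points up along handle and stem. Below the handle sit a steel collar and the stem (see hook_collar). The whole hook weighs 90 g.
- stand_fork (a point): point on the fixed grey tool stand: middle of its fork, at the top of the prongs, 205 mm above the counter; the hook's axis passes here, its collar resting on the prongs. The slot between the prongs is 14 mm wide along the stand's x, open to its -x, closed 18 mm behind this point (+x). Prongs 6 mm thick, reaching 24 mm to -x; upright 28 mm behind this point; base plate 100 x 80 x 8 mm
- punch: red two-hole paper punch, 105 x 60 x 60 mm, loose on the counter; leave alone. Origin under its middle
- calculator: grey pocket calculator, 130 x 80 x 14 mm, loose; leave alone. Origin under its middle
- carton: small cardboard carton, 90 x 60 x 50 mm, loose; leave alone. Origin under its middle
- hook_collar (a point): underside of the hook's 28 mm wide, 6 mm thick collar, on the axis, 46 mm below hook_grip. Below it the stem (9 mm thick for 90 mm, then 6 mm) ends in a square bend: the 6 mm foot spans from 3 mm on the -y to 18 mm on the +y side of the axis. Stiff telescope: the foot's underside is 150 to 178 mm below this point, different every time and not measured, so feel for it; it keeps its length in use.
- mat: black anti-slip rubber mat, fixed, 140 (x) x 330 (y) x 3 mm thick, on which both cabinets stand; it is the floor of the gap. Origin at the centre of its underside, on the counter. Its front (-x) edge lies 70 mm from the origin, 20 mm behind the cabinets' front faces: there the floor steps down 3 mm to the polished cream counter top at height 0
Not all that is in view belongs to the job. What is meant by the part that bears hook_grip is not yellow, and is the larger of those in its own colour.

How it is judged:
By the outcome, as a careful person would: the job done as asked, in the order asked, and still so for the second after the job is handed in, with the robot touching nothing.
It also fails if it takes over 58 s, if anything falls off the work surface, if the arm or the gripper's body presses on something with over 40 N, if the wrist force passes 120 N, or if a joint passes its speed limit or range.

### The arm

A 6-joint arm with a two-finger parallel gripper is mounted at the origin on the work surface. World frame = base frame: x ahead of the robot, y to its left, z up, the work surface at z = 0. Lengths are in m, angles in degrees, forces in N, time in s.
With the tool pointing down it reaches from about 0.2 to 0.875 m from the base axis. Payload 3.4 kg.
Tool frame: the origin (TCP) lies at the very end of the fingers, on their centre line; the grasp point (between the pads) lies 19 mm behind it; x points along the fingers, y is the direction in which the jaws open and shut, and the axes are right-handed (so a half turn about x gives the same grasp; the last joint's range is limited). The gripper opens to 94 mm and grips with 3 to 60 N. Pads are 16 mm wide; open, the fingers measure 119 mm over their backs; the gripper's body (75 mm by 177 mm) begins 78 mm behind the grasp point.
Start: joints at [-79.813, 15.808, 86.224, -0, 77.962, -6.933], TCP at [0.169, -0.55, 0.205] pointing down, gripper open.
Joint ranges: [-165.64, 165.64], [-43.16, 119.46], [12.63, 154.43], [-67.54, 247.53], [6.08, 155.33], [-154.97, 154.97]. Speed limits (degrees/s): [147.25, 147.25, 180, 180, 180, 180].

### API

Orientations are given as a 3x3 rotation matrix whose columns are the frame's x, y, z axes.
In Python, from station import r gives the robot as it stands.
- The arm moves only by the tool step_arm, never from a script. Its argument "rows" is a list of rows, each a list of 3 entries, a list of its own where there are three numbers: the opening, from 0 (shut) to 1 (fully open), then the shift along the tool's x, y, z in mm, then the turn about the tool's x in rad. A call has 1 to 8 rows; each row shifts and turns the commanded pose from where the row before left it, along the tool's axes as they then stand; what a row does not reach is not made up. A row lasts 1/8 s, in which the tool goes at most 62.5 mm and 10.7 degrees, less where a joint would pass 70% of its speed; a pose out of reach is approached as far as the arm can. A call with a gripper value outside its range is refused whole. The fingers move at their own pace and stop on an object; "squeeze" is the grip in N (left out, the last holds). Time passes only in rows, so rows that do not move let the fingers close. It gives the time, the measured TCP pose, the force and the opening at its end, in the units of the state.
- r.read_state(): the state, without advancing time (a new reading comes with each control period).
- r.snapshot(name): name is "side" or "top"; returns (picture, depth): 420x560x3 uint8, blue, green, red; 420x560 float32, m along the optical axis (not along the pixel's ray), 0 where there is no reading.
- r.camera_model(name): a dict with "K" (3x3 intrinsics, pixels), "cam_to_world" (4x4, takes a point from camera to world coordinates). Camera axes: x right, y down, z forward; pixel columns grow to the right and rows downward; lengths in m; the calibration is good to about 2 mm. A picture is of the moment at which its call begins. camera_model takes no time and is no camera call.
- r.finish_job(): hands the job in, once; it reports no verdict.
Trained networks look in the newest picture that a camera, given by its name, has taken for a name from the list of things; names that differ only in an ending like _2 or _b are one class to them, and where a whole thing is asked for, a point or a joint stands for the part that bears it (a point fixed in the world has none). Each returns a list of dicts, best first, with "conf" (0 to 1); they miss things now and then, are a little off and sometimes report something else, mostly with a low value. They report only what shows in the picture. A call takes as long as a camera call. They do not tell look-alikes from the thing itself.
- r.recognise(label, camera): "box" ([left, top, right, bottom] in pixels, round what is visible of it).
- r.cut_out(label, camera): "mask" (420x560 bool, what is visible of it) and "box" ([left, top, right, bottom] in pixels, round what is visible of it).
- r.landmark_of(label, camera): "point" ([column, row] in pixels: a listed point, or the origin of a listed thing).
The state is a dict: "time": time; "joints": joint angles; "joint_velocities": joint speeds; "joint_torque": joint torques, N m; "ee_pos": TCP position; "orientation": TCP orientation; "wrist_force": force on the tool from outside, world axes, zero at the start; "ft_torque": the same for the moment, N m; "opening": opening from 0.0 (shut) to 1.0 (fully open).
Only numpy, scipy, OpenCV 4.12 (cv2) and the standard library are available. Lean on these libraries where they do the work, as an engineer would, in place of code of your own. Each camera call takes 0.05 s, during which the arm holds its last target. There are 200 camera calls.

## Working session

There is one attempt and no reset: what is moved stays moved. The work goes in short steps, Python scripts to look and compute and a tool call to move; the robot and the scene stay as the last step left them, time stands still between calls to the robot, and variables do not carry over. Pictures are saved under pics/ and viewed, about 8 in all and at most 12, crops included, and the job is handed in when it is done.

Besides the shell and the picture viewer there is one more tool, called after "Emit:" in YAML: its name, and indented under it one key for each argument. step_arm: Moves the arm, as the interface text tells. Its arguments: {"type":"object","properties":{"rows":{"type":"array"},"squeeze":{"type":"number"}},"required":["rows"]}

```bash
mkdir -p pics; ls; cat > h.py <<'E'
import numpy as np, cv2
from station import r
def w(cam,u,v,d):
    m=r.camera_model(cam);K=np.array(m["K"]);T=np.array(m["cam_to_world"])
    p=np.array([(u-K[0,2])/K[0,0]*d,(v-K[1,2])/K[1,1]*d,d,1.0]);return (T@p)[:3]
def ray(cam,u,v):
    m=r.camera_model(cam);T=np.array(m["cam_to_world"]);return T[:3,3],w(cam,u,v,1.0)-T[:3,3]
def onz(cam,u,v,z):
    o,d=ray(cam,u,v);return o+d*(z-o[2])/d[2]
def proj(cam,P):
    m=r.camera_model(cam);K=np.array(m["K"]);T=np.linalg.inv(np.array(m["cam_to_world"]))
    p=(T@np.append(P,1))[:3];q=K@p;return q[:2]/q[2]
def cloud(cam,D):
    m=r.camera_model(cam);K=np.array(m["K"]);T=np.array(m["cam_to_world"])
    v,u=np.mgrid[:D.shape[0],:D.shape[1]]
    P=np.stack([(u-K[0,2])/K[0,0]*D,(v-K[1,2])/K[1,1]*D,D,np.ones_like(D)],-1)@T.T
    return P[...,:3]
E
python3 - <<'E'
from h import *
np.set_printoptions(precision=4,suppress=True)
for c in ("side","top"):
    p,d=r.snapshot(c);cv2.imwrite(f"pics/{c}0.png",p);np.save(f"{c}0.npy",d)
    o=np.array(r.camera_model(c)["cam_to_world"]);print(c,o[:3,3],o[:3,2])
    for l in ("cabinet_left","cabinet_right","washer_center","hook_grip","hook_collar","stand_fork","mat","punch","calculator","carton"):
        for q in r.landmark_of(l,c)[:3]:
            u,v=q["point"];iu,iv=int(round(u)),int(round(v))
            z=d[min(max(iv,0),419),min(max(iu,0),559)]
            print(c,l,round(q["conf"],2),np.round([u,v]),w(c,u,v,z),onz(c,u,v,0))
s=r.read_state();print(s)
E
```

```text
pics
side [ 0.631  -0.7533  1.0337] [-0.0673  0.7253 -0.6851]
side cabinet_left 0.93 [301. 263.] [0.619  0.0121 0.0925] [0.6178 0.0873 0.    ]
side cabinet_right 0.88 [285. 312.] [ 0.582  -0.1702  0.1082] [ 0.5763 -0.102   0.    ]
side hook_grip 0.73 [250. 160.] [0.4349 0.2948 0.2678] [0.3663 0.6613 0.    ]
side hook_grip 0.57 [255. 145.] [0.3812 0.7518 0.0214] [0.3759 0.7836 0.    ]
side hook_grip 0.39 [271. 176.] [0.4773 0.5305 0.021 ] [0.4741 0.5571 0.    ]
side hook_collar 0.65 [248. 176.] [0.4262 0.2895 0.2047] [0.3756 0.547  0.    ]
side hook_collar 0.49 [276. 181.] [0.4984 0.5178 0.0022] [0.4981 0.5205 0.    ]
side hook_collar 0.45 [249. 152.] [0.3614 0.6932 0.0225] [0.3554 0.7254 0.    ]
side stand_fork 0.97 [249. 176.] [0.4294 0.283  0.2126] [0.3772 0.5512 0.    ]
side punch 0.72 [237. 366.] [ 0.466  -0.3031  0.0515] [ 0.4573 -0.2795  0.    ]
side punch 0.57 [250. 180.] [0.4313 0.2975 0.1841] [0.388  0.5252 0.    ]
side calculator 0.69 [325. 203.] [0.6987 0.3778 0.0179] [0.6999 0.3978 0.    ]
side calculator 0.25 [249. 175.] [0.4295 0.2876 0.2137] [0.377  0.5588 0.    ]
side
[... 1342 characters left out ...]
.9 [418. 191.] [ 0.6149 -0.3072  0.0499] [ 0.6271 -0.3221  0.    ]
top carton 0.48 [210. 178.] [0.7138 0.3936 0.0208] [0.72   0.3964 0.    ]
{'time': 1.1, 'joints': array([-79.8123,  15.8068,  86.2224,   0.0001,  77.9634,  -6.9325]), 'joint_velocities': array([-0.0222,  0.0622, -0.0128,  0.0142, -0.0196,  0.0496]), 'joint_torque': array([  0.0018, -40.4472, -23.7499,   0.0706,   0.0248,  -0.    ]), 'ee_pos': array([ 0.1693, -0.5496,  0.2055]), 'orientation': array([[ 0.    ,  0.2944, -0.9557],
       [-0.0001, -0.9557, -0.2944],
       [-1.    ,  0.0001,  0.    ]]), 'wrist_force': array([-0.3635, -0.2014,  0.2285]), 'ft_torque': array([0.0185, 0.0296, 0.0178]), 'opening': 1.0015036432689335}
```

```bash
python3 - <<'E'
import cv2,numpy as np
a=cv2.imread("pics/side0.png");b=cv2.imread("pics/top0.png")
c1=cv2.resize(a[110:410,190:390],None,fx=2,fy=2,interpolation=3)   #400x600
c2=cv2.resize(b[150:310,80:460],None,fx=2,fy=2,interpolation=3)  #760x320
cv2.imwrite("pics/s1.png",c1);cv2.imwrite("pics/t1.png",c2)
E
```

```text
(no output)
```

View pics/s1.png

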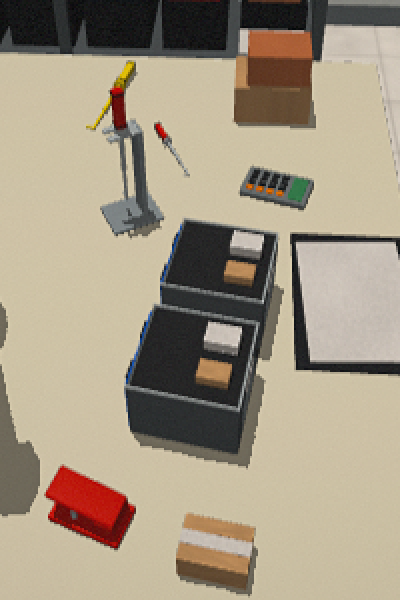

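View pics/t1.png

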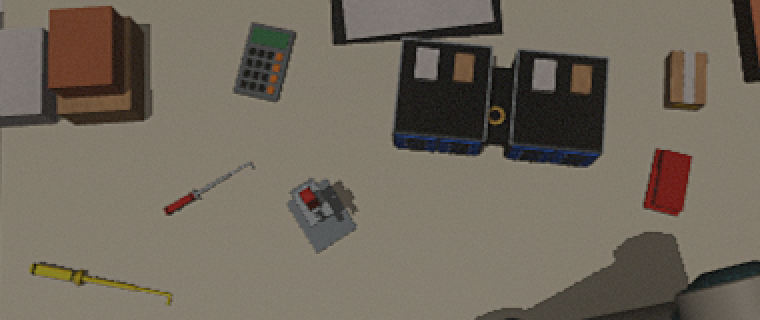

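The side view shows the upright red hook in the stand at about (248,165) full-frame. The top view shows the ring in the gap at about (328,207). A small red hook and a yellow hook lie on the counter as decoys. Next I'll measure yaw angles and refine positions.

```bash
python3 - <<'E'
from h import *
np.set_printoptions(precision=4,suppress=True)
D=np.load("top0.npy");P=cloud("top",D);I=cv2.imread("pics/top0.png")
def sel(x0,x1,y0,y1,z0,z1):
    return (D>0)&(P[...,0]>x0)&(P[...,0]<x1)&(P[...,1]>y0)&(P[...,1]<y1)&(P[...,2]>z0)&(P[...,2]<z1)
def rect(m):
    q=(P[m][:,:2]*1000).astype(np.float32);return cv2.minAreaRect(q),P[m][:,2].mean(),len(q)
print("cabL",rect(sel(.45,.75,.012,.3,.1,.125)));print("cabR",rect(sel(.45,.75,-.3,-.015,.1,.125)))
print("both",rect(sel(.45,.75,-.3,.3,.1,.125)))
print("base",rect(sel(.3,.55,.2,.4,.004,.014)))
print("prongs",rect(sel(.3,.55,.2,.4,.185,.215)));print("handle",rect(sel(.3,.55,.2,.4,.265,.31)))
# counter bias
print("counter z",np.median(P[sel(.3,.4,-.1,.1,-.02,.02)][:,2]))
# washer: bronze pixels in gap
hsv=cv2.cvtColor(I,cv2.COLOR_BGR2HSV);m=np.zeros(D.shape,bool);m[195:222,320:337]=True
b=m&(hsv[...,1]>110)&(hsv[...,2]>70)&(hsv[...,0]>8)&(hsv[...,0]<35);v,u=np.nonzero(b)
print("washer px",len(u),u.min(),u.max(),v.min(),v.max());print(onz("top",(u.min()+u.max())/2,(v.min()+v.max())/2,.008))
# gap edges at top z=.118 & front
for c in ("side","top"):
  for q in r.cut_out("hook_grip",c)[:3]: print(c,q["conf"],q["box"])
  q=r.cut_out("stand_fork",c)[:1]; print(c,[x["box"] for x in q])
a=cv2.imread("pics/side0.png")[140:235,220:290];b=I[225:285,210:270]
cv2.imwrite("pics/z.png",np.hstack([cv2.resize(a,(420,570),interpolation=2),cv2.resize(b,(380,380),interpolation=2) if 0 else cv2.copyMakeBorder(cv2.resize(b,(380,380),interpolation=2),0,190,0,0,0)]))
E
```

```text
cabL (((608.5773315429688, 91.44039916992188), (150.07574462890625, 169.29263305664062), 80.40219116210938), np.float64(0.11777411198377113), 1973)
cabR (((577.66455078125, -94.34146881103516), (150.64747619628906, 171.0062713623047), 81.06080627441406), np.float64(0.11754901788286977), 2006)
both (((593.6632080078125, -1.8181304931640625), (338.955322265625, 171.18655395507812), 80.40219116210938), np.float64(0.11765569916877826), 4018)
base (((425.0710754394531, 300.0374755859375), (199.364501953125, 249.3378143310547), 89.97169494628906), np.float64(0.0070209997214626), 825)
prongs (((431.024658203125, 301.946533203125), (61.800148010253906, 38.53069305419922), 29.598487854003906), np.float64(0.20513100276819382), 168)
handle (((428.43170166015625, 300.7241516113281), (22.287269592285156, 18.52484130859375), 30.665424346923828), np.float64(0.2877913891789277), 55)
counter z -0.0004987648691314739
washer px 34 324 332 203 211
[ 0.5886 -0.0051  0.008 ]
side 0.79 [246.9, 150.5, 254.4, 206.2]
side 0.62 [252.7, 137.7, 256.4, 153.4]
side [[237.6, 167.0, 272.5, 226.3]]
top 0.59 [94.6, 280.6, 129.7, 294.0]
top [[223.1, 240.6, 255.4, 274.9]]
```

View pics/z.png

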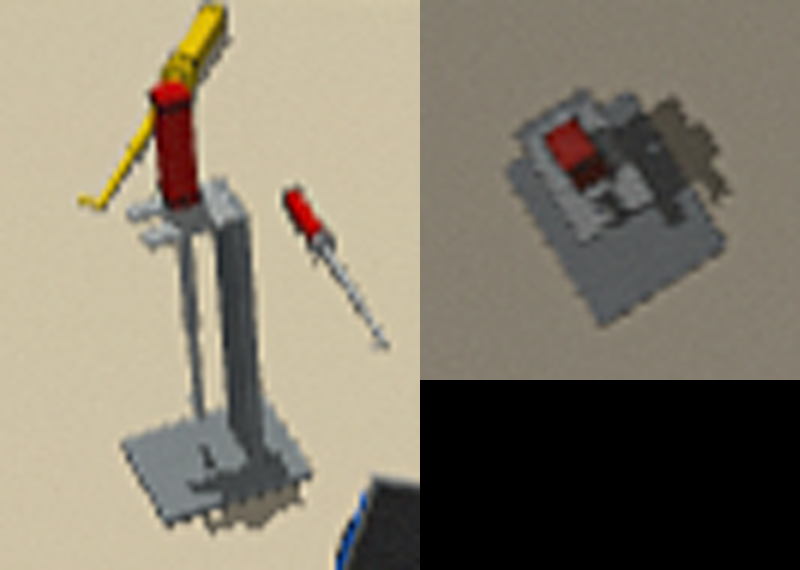

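The stand's x axis points along about +30°. The gap runs at about −9.5°, with the washer near (0.588, −0.004). I'm moving above the hook now.

Emit:
step_arm:
  rows:
    - [1, [-45, 0, 0], -0.112]
    - [1, [-45, 0, 0], -0.113]
    - [1, [-45, 0, 0], 0]
    - [1, [0, -40, -43], 0]
    - [1, [0, -40, -43], 0]
    - [1, [0, -40, -43], 0]
    - [1, [0, -40, -43], 0]
    - [1, [0, -40, -43], 0]
  squeeze: 30

```text
time: 2.3
ee_pos: [0.2557, -0.267, 0.3406]
orientation: [[0.001, 0.5, -0.866], [-0.0, -0.866, -0.5], [-1.0, 0.001, -0.001]]
wrist_force: [1.4, 0.4, 1.7]
opening: 1.0
```

Emit:
step_arm:
  rows:
    - [1, [0, -40, -43], 0]
    - [1, [0, -40, -43], 0]
    - [1, [0, -40, -43], 0]
    - [1, [0, -40, -43], 0]
    - [1, [0, -40, -43], 0]
    - [1, [0, -40, -43], 0]
    - [1, [0, -40, -43], 0]
    - [1, [0, -40, -43], 0]

```text
time: 3.3
ee_pos: [0.3934, 0.1824, 0.3407]
orientation: [[0.001, 0.501, -0.866], [-0.0, -0.866, -0.501], [-1.0, 0.001, -0.001]]
wrist_force: [0.7, -1.2, 0.4]
opening: 1.0
```

Emit:
step_arm:
  rows:
    - [1, [0, -28, -30], 0]
    - [1, [0, -28, -30], 0]
    - [1, [0, -29, -29], 0]
    - [1, [0, 0, 0], 0]
    - [1, [20, 0, 0], 0]
    - [1, [30, 0, 0], 0]
    - [1, [30, 0, 0], 0]
    - [1, [10, 0, 0], 0]

```text
time: 4.3
ee_pos: [0.4266, 0.2969, 0.249]
orientation: [[-0.003, 0.499, -0.866], [-0.002, -0.866, -0.499], [-1.0, 0.0, 0.003]]
wrist_force: [-1.2, 0.2, 0.2]
opening: 0.998
```

```bash
python3 - <<'E'
from h import *
for c in ("side","top"):
    p,d=r.snapshot(c); x,y=(190,80) if c=="side" else (170,200)
    cv2.imwrite(f"pics/g_{c}.png",cv2.resize(p[y:y+150,x:x+100],(400,600),interpolation=2))
a=cv2.imread("pics/g_side.png");b=cv2.imread("pics/g_top.png");cv2.imwrite("pics/g.png",np.hstack([a,b]))
s=r.read_state();print(s["ee_pos"],s["wrist_force"],s["joints"])
E
```

```text
[0.4273078  0.29756367 0.25002274] [-0.04526237 -0.28707115 -1.10050614] [ 2.72090318e+01  9.84491694e+00  8.79381245e+01 -2.14560775e-02
  8.23090568e+01  8.72376179e+01]
```

View pics/g.png

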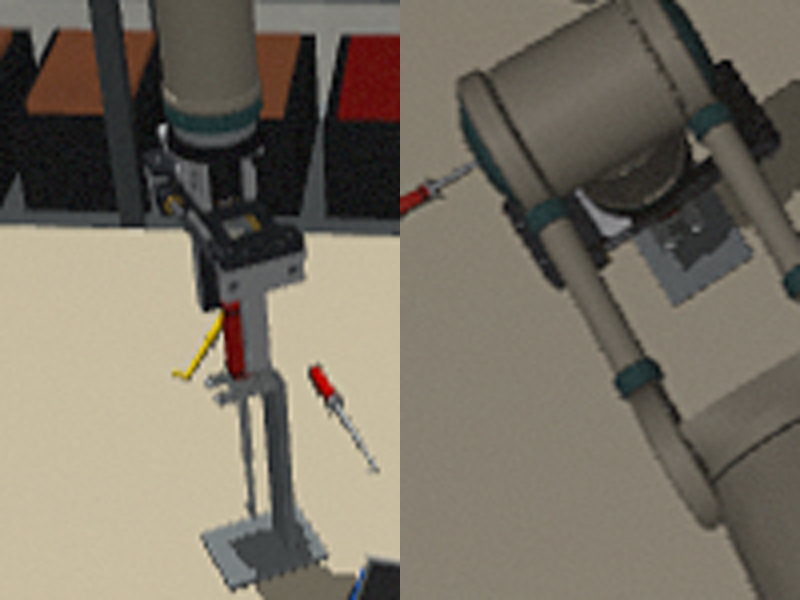

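Emit:
step_arm:
  rows:
    - [0, [0, 0, -2], 0]
    - [0, [0, 0, 0], 0]
    - [0, [0, 0, 0], 0]
    - [0, [0, 0, 0], 0]
    - [0, [0, 0, 0], 0]
    - [0, [0, 0, 0], 0]

```text
time: 5.15
ee_pos: [0.4295, 0.2994, 0.2504]
orientation: [[0.0, 0.5, -0.866], [-0.0, -0.866, -0.5], [-1.0, 0.0, 0.0]]
wrist_force: [0.2, 0.3, 0.1]
opening: 0.395
```

Emit:
step_arm:
  rows:
    - [0, [0, 0, 0], 0]
    - [0, [0, 0, 0], 0]
    - [0, [0, 0, 0], 0]
    - [0, [0, 0, 0], 0]

```text
time: 5.65
ee_pos: [0.4295, 0.2994, 0.2504]
orientation: [[-0.0, 0.5, -0.866], [-0.0, -0.866, -0.5], [-1.0, 0.0, 0.0]]
wrist_force: [0.1, 0.3, 0.8]
opening: 0.188
```

Emit:
step_arm:
  rows:
    - [0, [0, 0, 0], 0]
    - [0, [-4, 0, 0], 0]
    - [0, [-4, 0, 0], 0]
    - [0, [0, 0, 0], 0]

```text
time: 6.15
ee_pos: [0.4298, 0.2996, 0.2589]
orientation: [[0.001, 0.5, -0.866], [0.0, -0.866, -0.5], [-1.0, 0.0, -0.001]]
wrist_force: [-0.6, 0.6, -1.5]
opening: 0.189
```

Emit:
step_arm:
  rows:
    - [0, [0, 0, 10], 0]
    - [0, [0, 0, 20], 0]
    - [0, [0, 0, 20], 0]
    - [0, [0, 0, 20], 0]
    - [0, [-55, 0, 0], 0]
    - [0, [-55, 0, 0], 0.1]
    - [0, [0, 0, 0], 0.1]
    - [0, [0, 0, 0], 0.0]

```text
time: 7.15
ee_pos: [0.3682, 0.2641, 0.3689]
orientation: [[0.001, 0.319, -0.948], [0.0, -0.948, -0.319], [-1.0, -0.0, -0.001]]
wrist_force: [0.1, 0.3, -0.9]
opening: 0.188
```

```bash
python3 - <<'E'
from h import *
np.set_printoptions(precision=4,suppress=True)
s=r.read_state();print(s["ee_pos"],s["wrist_force"]);t=s["ee_pos"]
for l in (150,178): print(l,proj("side",t-[0,0,.0454+l/1000]),proj("top",t-[0,0,.0454+l/1000]))
p,d=r.snapshot("side");c=proj("side",t-[0,0,.16]).astype(int);print(c)
x,y=c[0]-40,c[1]-50;print("crop",x,y)
cv2.imwrite("pics/foot.png",cv2.resize(p[y:y+100,x:x+80],(480,600),interpolation=2))
E
```

```text
[0.3682 0.2641 0.3689] [ 0.1125  0.3048 -0.906 ]
150 [231.1561 187.5756] [249.6364 271.9603]
178 [231.9907 193.7508] [250.268  272.8174]
[230 179]
crop 190 129
```

View pics/foot.png

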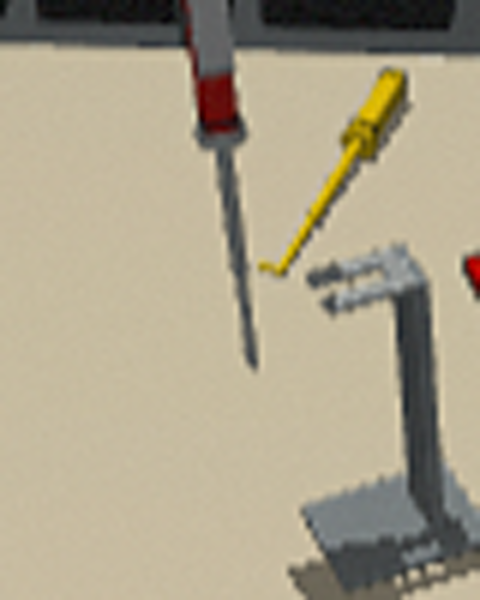

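Emit:
step_arm:
  rows:
    - [0, [0, 0, 0], -0.16]
    - [0, [0, 0, 0], -0.16]
    - [0, [0, 0, 0], -0.16]
    - [0, [0, 0, 0], -0.16]
    - [0, [0, 0, 0], -0.16]
    - [0, [0, 0, 0], 0]

```text
time: 7.95
ee_pos: [0.3683, 0.2641, 0.3675]
orientation: [[-0.002, 0.901, -0.433], [-0.001, -0.433, -0.901], [-1.0, -0.001, 0.002]]
wrist_force: [-0.1, 0.3, -0.8]
opening: 0.188
```

```bash
python3 - <<'E'
from h import *
np.set_printoptions(precision=4,suppress=True)
s=r.read_state();print(s["ee_pos"],s["wrist_force"],s["orientation"][:,1]);t=s["ee_pos"]
for l in (150,178): print(l,proj("side",t-[0,0,.0454+l/1000]),proj("top",t-[0,0,.0454+l/1000]))
p,d=r.snapshot("side");c=proj("side",t-[0,0,.20]).astype(int);print(c)
x,y=c[0]-20,c[1]-25;print("crop",x,y)
cv2.imwrite("pics/foot2.png",cv2.resize(p[y:y+50,x:x+40],(480,600),interpolation=2))
E
```

```text
[0.3683 0.2641 0.3675] [-0.1344  0.2803 -0.778 ] [ 0.9014 -0.433  -0.0012]
150 [231.2153 187.8983] [249.6602 271.9907]
178 [232.0484 194.0643] [250.2907 272.8464]
[231 188]
crop 211 163
```

View pics/foot2.png

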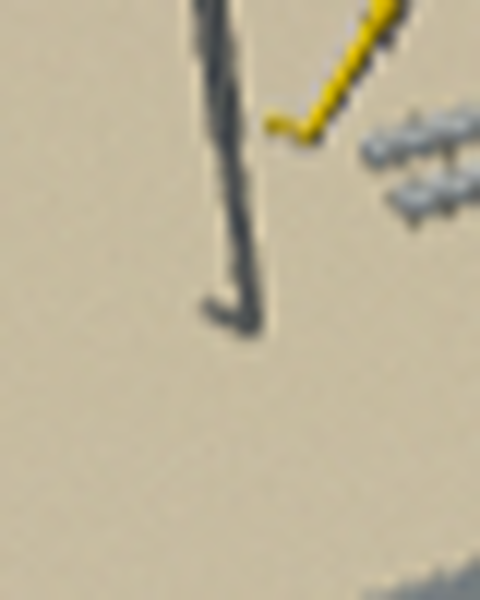

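Emit:
step_arm:
  rows:
    - [0, [0, 0, 0], 0.161]
    - [0, [0, 0, 0], 0.161]
    - [0, [0, 0, 0], 0.161]
    - [0, [0, 0, 0], 0.161]
    - [0, [0, 0, 0], 0.161]
    - [0, [0, 0, 0], 0.161]
    - [0, [0, 0, 0], 0.161]
    - [0, [0, 0, 0], 0.161]

```text
time: 9.0
ee_pos: [0.3686, 0.2643, 0.368]
orientation: [[-0.001, -0.171, -0.985], [-0.0, -0.985, 0.171], [-1.0, 0.001, 0.001]]
wrist_force: [-0.9, 0.6, -0.8]
opening: 0.191
```

```bash
cat >> h.py <<'E'
def to(p):
    s=r.read_state();R=np.array(s["orientation"]);d=np.array(p)-s["ee_pos"]
    print("at",np.round(s["ee_pos"],4),"F",np.round(s["wrist_force"],2),"yaw_y",np.round(np.degrees(np.arctan2(R[1,1],R[0,1])),2),"tool shift mm",np.round(R.T@d*1000,1),"j6",s["joints"][5])
E
python3 -c "
from h import *
to([.6251,-.0151,.3675])"
```

```text
at [0.3686 0.2643 0.368 ] F [-0.92  0.64 -0.76] yaw_y -99.82 tool shift mm [   0.4  231.5 -300.4] j6 126.66436711383378
```

Emit:
step_arm:
  rows:
    - [0, [0, 29, -37], 0]
    - [0, [0, 29, -37], 0]
    - [0, [0, 29, -37], 0]
    - [0, [0, 29, -38], 0]
    - [0, [0, 29, -38], 0]
    - [0, [0, 29, -38], 0]
    - [0, [0, 29, -38], 0]
    - [0, [0, 28, -38], 0]

```text
time: 10.0
ee_pos: [0.6288, -0.0139, 0.3679]
orientation: [[-0.001, -0.166, -0.986], [0.0, -0.986, 0.166], [-1.0, -0.0, 0.001]]
wrist_force: [0.2, 1.4, -1.4]
opening: 0.19
```

Emit:
step_arm:
  rows:
    - [0, [0, 0, 0], 0]
    - [0, [0, 0, 0], 0]

```text
time: 10.25
ee_pos: [0.6276, -0.0123, 0.3678]
orientation: [[-0.002, -0.164, -0.986], [0.001, -0.986, 0.164], [-1.0, -0.0, 0.002]]
wrist_force: [-0.8, 0.4, 0.0]
opening: 0.19
```

```bash
python3 - <<'E'
from h import *
to([.6251,-.0151,.3675])
t=r.read_state()["ee_pos"]
out=[]
for c in ("side","top"):
    p,d=r.snapshot(c); q=proj(c,t-[0,0,.2]).astype(int);x,y=q[0]-40,q[1]-60;print(c,q,x,y)
    out.append(cv2.resize(p[y:y+120,x:x+80],(400,600),interpolation=2))
cv2.imwrite("pics/gap.png",np.hstack(out))
for q in r.landmark_of("washer_center","top")[:2]:print(q,onz("top",*q["point"],.008))
E
```

```text
at [ 0.6276 -0.0123  0.3678] F [-0.78  0.39  0.02] yaw_y -99.47 tool shift mm [0.3 3.2 2. ] j6 91.98156743776633
side [304 253] 264 193
top [333 183] 293 123
{'point': [328.5, 204.4], 'conf': 0.36} [ 0.59761079 -0.00764504  0.008     ]
```

View pics/gap.png

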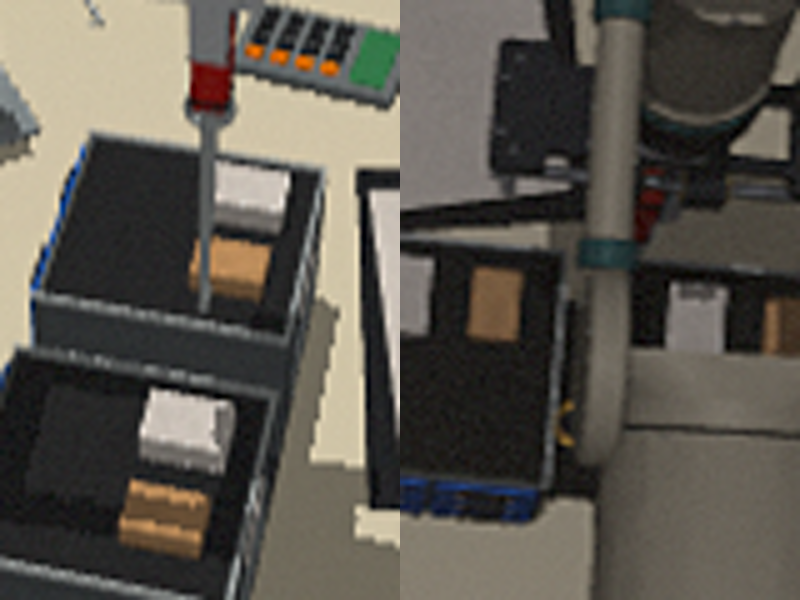

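Emit:
step_arm:
  rows:
    - [0, [0, 3, 2], 0]
    - [0, [30, 0, 0], 0]
    - [0, [40, 0, 0], 0]
    - [0, [40, 0, 0], 0]
    - [0, [20, 0, 0], 0]
    - [0, [6, 0, 0], 0]
    - [0, [0, 0, 0], 0]
    - [0, [0, 0, 0], 0]

```text
time: 11.4
ee_pos: [0.6263, -0.0153, 0.234]
orientation: [[0.003, -0.163, -0.987], [-0.0, -0.987, 0.163], [-1.0, 0.0, -0.003]]
wrist_force: [-0.1, 0.2, -0.5]
opening: 0.188
```

```bash
python3 -c "
from h import *
to([.6251,-.0151,.2220])
p,d=r.snapshot('side')
to([.6251,-.0151,.2220])"
```

```text
at [ 0.6263 -0.0153  0.234 ] F [-0.08  0.25 -0.53] yaw_y -99.4 tool shift mm [12.  -0.   1.3] j6 91.64518177041573
at [ 0.6263 -0.0154  0.2339] F [ 0.24 -0.25 -0.36] yaw_y -99.41 tool shift mm [11.9 -0.1  1.3] j6 91.64672425988202
```

Emit:
step_arm:
  rows:
    - [0, [6, 0, 0], 0]
    - [0, [4, 0, 0], 0]
    - [0, [2, 0, 0], 0]
    - [0, [0, 0, 0], 0]

```text
time: 11.95
ee_pos: [0.6255, -0.0153, 0.2201]
orientation: [[-0.001, -0.163, -0.987], [-0.0, -0.987, 0.163], [-1.0, 0.0, 0.001]]
wrist_force: [0.4, -0.3, -0.4]
opening: 0.19
```

Emit:
step_arm:
  rows:
    - [0, [2, 0, 0], 0]
    - [0, [0, 0, 0], 0]

```text
time: 12.2
ee_pos: [0.6256, -0.0153, 0.2183]
orientation: [[-0.0, -0.163, -0.987], [-0.0, -0.987, 0.163], [-1.0, 0.0, 0.0]]
wrist_force: [0.8, 0.1, -1.4]
opening: 0.19
```

Emit:
step_arm:
  rows:
    - [0, [1.5, 0, 0], 0]
    - [0, [0, 0, 0], 0]

```text
time: 12.45
ee_pos: [0.6255, -0.0153, 0.2168]
orientation: [[-0.0, -0.163, -0.987], [-0.0, -0.987, 0.163], [-1.0, 0.0, 0.0]]
wrist_force: [0.5, 0.6, -2.3]
opening: 0.19
```

Emit:
step_arm:
  rows:
    - [0, [1.5, 0, 0], 0]
    - [0, [0, 0, 0], 0]

```text
time: 12.7
ee_pos: [0.6256, -0.0153, 0.2153]
orientation: [[-0.0, -0.164, -0.987], [-0.0, -0.987, 0.164], [-1.0, 0.0, 0.0]]
wrist_force: [0.0, 0.6, -0.6]
opening: 0.19
```

Emit:
step_arm:
  rows:
    - [0, [0.7, 0, 0], 0]
    - [0, [0, 0, 0], 0]

```text
time: 12.95
ee_pos: [0.6256, -0.0153, 0.2147]
orientation: [[-0.0, -0.163, -0.987], [-0.0, -0.987, 0.163], [-1.0, 0.0, 0.0]]
wrist_force: [-0.4, -0.0, -1.2]
opening: 0.19
```

Emit:
step_arm:
  rows:
    - [0, [0.7, 0, 0], 0]
    - [0, [0, 0, 0], 0]

```text
time: 13.2
ee_pos: [0.6256, -0.0153, 0.214]
orientation: [[-0.0, -0.164, -0.987], [-0.0, -0.987, 0.164], [-1.0, 0.0, 0.0]]
wrist_force: [0.5, 0.4, -0.7]
opening: 0.191
```

Emit:
step_arm:
  rows:
    - [0, [0.7, 0, 0], 0]
    - [0, [0, 0, 0], 0]

```text
time: 13.45
ee_pos: [0.6256, -0.0153, 0.2133]
orientation: [[-0.0, -0.163, -0.987], [-0.0, -0.987, 0.163], [-1.0, 0.0, 0.0]]
wrist_force: [-0.2, -1.0, -0.7]
opening: 0.191
```

Emit:
step_arm:
  rows:
    - [0, [0.7, 0, 0], 0]
    - [0, [0, 0, 0], 0]

```text
time: 13.7
ee_pos: [0.6256, -0.0153, 0.2126]
orientation: [[-0.0, -0.164, -0.987], [-0.0, -0.987, 0.164], [-1.0, 0.0, 0.0]]
wrist_force: [-0.7, 0.1, -0.0]
opening: 0.191
```

Emit:
step_arm:
  rows:
    - [0, [0.7, 0, 0], 0]
    - [0, [0, 0, 0], 0]

```text
time: 13.95
ee_pos: [0.6256, -0.0153, 0.2119]
orientation: [[-0.0, -0.163, -0.987], [-0.0, -0.987, 0.163], [-1.0, 0.0, 0.0]]
wrist_force: [0.2, 0.1, 0.0]
opening: 0.188
```

```bash
cat >> h.py <<'E'
def fz(n=6):
    f=[]
    for _ in range(n): r.snapshot("side"); f.append(r.read_state()["wrist_force"])
    print("mean F",np.round(np.mean(f,0),2),"sd",np.round(np.std(f,0),2),"z",r.read_state()["ee_pos"])
E
python3 -c "
from h import *
fz()"
```

```text
mean F [-0.1   0.17 -1.3 ] sd [0.51 0.5  0.34] z [ 0.625643   -0.01530489  0.21197658]
```

Emit:
step_arm:
  rows:
    - [0, [0.7, 0, 0], 0]
    - [0, [0, 0, 0], 0]

```text
time: 14.5
ee_pos: [0.6255, -0.0153, 0.2112]
orientation: [[-0.0, -0.163, -0.987], [-0.0, -0.987, 0.163], [-1.0, 0.0, 0.0]]
wrist_force: [0.8, 0.3, -0.1]
opening: 0.188
```

Emit:
step_arm:
  rows:
    - [0, [0.7, 0, 0], 0]
    - [0, [0, 0, 0], 0]

```text
time: 14.75
ee_pos: [0.6256, -0.0153, 0.2105]
orientation: [[-0.0, -0.163, -0.987], [-0.0, -0.987, 0.163], [-1.0, 0.0, 0.0]]
wrist_force: [0.5, -0.4, -0.0]
opening: 0.187
```

```bash
python3 -c "
from h import *
fz(4)"
```

```text
mean F [-0.31 -0.49 -0.82] sd [0.19 0.46 0.38] z [ 0.62564054 -0.0153055   0.21056951]
```

Emit:
step_arm:
  rows:
    - [0, [0.5, 0, 0], 0]
    - [0, [0, 0, 0], 0]

```text
time: 15.2
ee_pos: [0.6256, -0.0153, 0.21]
orientation: [[-0.0, -0.163, -0.987], [-0.0, -0.987, 0.163], [-1.0, 0.0, 0.0]]
wrist_force: [0.4, -0.6, -0.7]
opening: 0.192
```

Emit:
step_arm:
  rows:
    - [0, [0.6, 0, 0], 0]
    - [0, [0, 0, 0], 0]

```text
time: 15.45
ee_pos: [0.6256, -0.0153, 0.2094]
orientation: [[-0.0, -0.163, -0.987], [-0.0, -0.987, 0.163], [-1.0, 0.0, 0.0]]
wrist_force: [-0.0, -0.2, -1.5]
opening: 0.188
```

Emit:
step_arm:
  rows:
    - [0, [0.6, 0, 0], 0]
    - [0, [0, 0, 0], 0]

```text
time: 15.7
ee_pos: [0.6257, -0.0153, 0.2089]
orientation: [[0.0, -0.163, -0.987], [-0.0, -0.987, 0.163], [-1.0, 0.0, -0.0]]
wrist_force: [0.5, -0.6, -0.7]
opening: 0.19
```

```bash
python3 -c "
from h import *
fz(4)"
```

```text
mean F [ 0.15  0.31 -0.75] sd [0.79 0.16 0.32] z [ 0.62564834 -0.01531998  0.2088844 ]
```

Emit:
step_arm:
  rows:
    - [0, [0.6, 0, 0], 0]
    - [0, [0, 0, 0], 0]

```text
time: 16.15
ee_pos: [0.6257, -0.0153, 0.2087]
orientation: [[0.001, -0.163, -0.987], [-0.0, -0.987, 0.163], [-1.0, 0.0, -0.001]]
wrist_force: [-0.7, -1.0, 2.5]
opening: 0.188
```

Emit:
step_arm:
  rows:
    - [0, [0.6, 0, 0], 0]
    - [0, [0, 0, 0], 0]

```text
time: 16.4
ee_pos: [0.6258, -0.0153, 0.2087]
orientation: [[0.001, -0.163, -0.987], [-0.0, -0.987, 0.163], [-1.0, 0.0, -0.001]]
wrist_force: [-0.7, 0.5, 5.5]
opening: 0.187
```

```bash
python3 -c "
from h import *
fz(4)"
```

```text
mean F [-0.47  0.25  5.51] sd [0.5  0.51 0.2 ] z [ 0.62576324 -0.01532513  0.20867568]
```

Emit:
step_arm:
  rows:
    - [0, [-1.4, 0, 0], 0]
    - [0, [0, 0, 3], 0]
    - [0, [0, 0, 7], 0]
    - [0, [0, 0, 7], 0]
    - [0, [0, 0, 7], 0]
    - [0, [0, 0, 7], 0]
    - [0, [0, 0, 7], 0]
    - [0, [0, 0, 0], 0]

```text
time: 17.6
ee_pos: [0.5873, -0.0089, 0.2091]
orientation: [[-0.001, -0.163, -0.987], [-0.0, -0.987, 0.163], [-1.0, 0.0, 0.001]]
wrist_force: [1.3, -1.4, -0.3]
opening: 0.19
```

```bash
python3 - <<'E'
from h import *
fz(2)
to([.6258-.987*.088,-.0153+.163*.088,.2090])
p,d=r.snapshot("top");cv2.imwrite("pics/top2.png",p)
hsv=cv2.cvtColor(p,cv2.COLOR_BGR2HSV);m=np.zeros(d.shape,bool);m[190:250,315:345]=True
b=m&(hsv[...,1]>110)&(hsv[...,2]>70)&(hsv[...,0]>12)&(hsv[...,0]<35);v,u=np.nonzero(b)
print(len(u),[(onz("top",a,c,.008)*1000).round() for a,c in zip(u,v)][::4])
print(r.landmark_of("washer_center","top")[:2],r.landmark_of("washer_center","side")[:2])
E
```

```text
mean F [ 0.24  0.14 -1.02] sd [0.16 0.31 0.47] z [ 0.58813062 -0.00909309  0.20907082]
at [ 0.5881 -0.0091  0.2091] F [ 0.08 -0.16 -0.55] yaw_y -99.41 tool shift mm [ 0.1  0.  49.9] j6 91.75112695748554
0 []
[{'point': [212.2, 177.7], 'conf': 0.72}] []
```

Emit:
step_arm:
  rows:
    - [0, [0, 0, 7], 0]
    - [0, [0, 0, 17], 0]
    - [0, [0, 0, 26], 0]
    - [0, [0, 0, 0], 0]
    - [0, [0, 0, 0], 0]
    - [0, [0, 0, 0], 0]

```text
time: 18.6
ee_pos: [0.5395, -0.0011, 0.2091]
orientation: [[0.001, -0.164, -0.987], [-0.0, -0.987, 0.164], [-1.0, 0.0, -0.001]]
wrist_force: [0.3, -0.1, -1.5]
opening: 0.191
```

```bash
python3 - <<'E'
from h import *
fz(2)
C=np.array([.5968,-.0022]);g=np.array([.9863,-.165])
t=r.read_state()["ee_pos"];print("foot along g",(t[:2]-C)@g*1000)
out=[]
q=C-.075*g
for c in ("side","top"):
    p,d=r.snapshot(c); k=proj(c,[*q,.005]).astype(int);x,y=k[0]-40,k[1]-50;print(c,k,x,y,r.landmark_of("washer_center",c)[:2])
    out.append(cv2.resize(p[y:y+100,x:x+80],(400,500),interpolation=2))
cv2.imwrite("pics/str.png",np.hstack(out))
E
```

```text
mean F [ 0.22  0.3  -1.59] sd [0.08 0.01 0.07] z [ 0.53937971 -0.00103878  0.20891579]
foot along g -56.82523149359389
side [270 279] 230 229 []
top [325 226] 285 176 []
```

View pics/str.png

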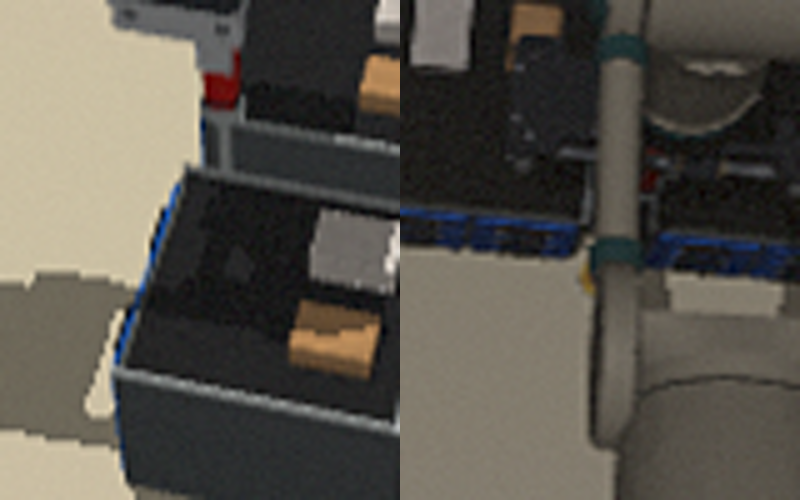

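Emit:
step_arm:
  rows:
    - [0, [0, 0, 5], 0]
    - [0, [0, 0, 5], 0]
    - [0, [0, 0, 0], 0]
    - [0, [1.4, 0, 0], 0]
    - [0, [1.3, 0, 0], 0]
    - [0, [0, 0, 0], 0]

```text
time: 19.65
ee_pos: [0.5289, 0.0007, 0.2061]
orientation: [[-0.0, -0.163, -0.987], [-0.0, -0.987, 0.163], [-1.0, 0.0, 0.0]]
wrist_force: [1.0, 0.6, -0.2]
opening: 0.189
```

```bash
python3 -c "
from h import *
fz(3)"
```

```text
mean F [ 0.07 -0.12 -1.03] sd [0.11 0.17 0.43] z [0.52900846 0.00069884 0.20631259]
```

Emit:
step_arm:
  rows:
    - [0, [0, 0, 6], 0]
    - [0, [0, 0, 9], 0]
    - [0, [0, 0, 9], 0]
    - [0, [0, 0, 9], 0]
    - [0, [0, 0, 9], 0]
    - [0, [0, 0, 9], 0]
    - [0, [0, 0, 6], 0]
    - [0, [0, 0, 3], 0]

```text
time: 20.8
ee_pos: [0.4695, 0.0106, 0.2064]
orientation: [[0.0, -0.163, -0.987], [-0.0, -0.987, 0.163], [-1.0, 0.0, -0.0]]
wrist_force: [0.7, 0.6, -1.6]
opening: 0.185
```

```bash
python3 - <<'E'
from h import *
fz(2)
C=np.array([.5968,-.0022]);g=np.array([.9863,-.165]);n=np.array([.165,.9863])
t=r.read_state()["ee_pos"];print("foot along g",(t[:2]-C)@g*1000)
out=[]
q=C-.13*g
for c in ("side","top"):
    p,d=r.snapshot(c); k=proj(c,[*q,.005]).astype(int);x,y=k[0]-40,k[1]-50;print(c,k,x,y)
    for L in r.landmark_of("washer_center",c)[:2]:
        P=onz(c,*L["point"],.005)[:2];print(c,L,P,(P-C)@g*1000,(P-C)@n*1000)
    out.append(cv2.resize(p[y:y+100,x:x+80],(400,500),interpolation=2))
cv2.imwrite("pics/out.png",np.hstack(out))
E
```

```text
mean F [-0.1  -0.4  -1.22] sd [0.81 0.12 0.07] z [0.46953864 0.01056507 0.20641723]
foot along g -127.62411647612298
side [254 276] 214 226
side {'point': [250.8, 279.1], 'conf': 0.58} [0.45830312 0.0082007 ] -138.31558572950877 -12.593772637383234
top [323 242] 283 192
```

View pics/out.png

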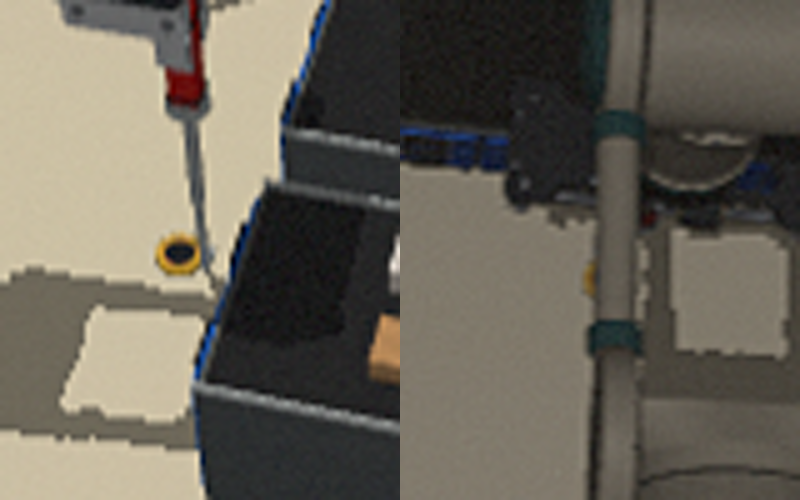

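Emit:
step_arm:
  rows:
    - [0, [0, 0, -5], 0]
    - [0, [-10, 0, 0], 0]
    - [0, [-22, 0, 0], 0]
    - [0, [-22, 0, 0], 0]
    - [0, [0, 0, 0], -0.172]
    - [0, [0, 0, 0], -0.172]
    - [0, [0, 0, 0], -0.172]
    - [0, [0, 0, 0], -0.172]

```text
time: 22.1
ee_pos: [0.475, 0.0097, 0.2611]
orientation: [[0.001, 0.505, -0.863], [-0.0, -0.863, -0.505], [-1.0, 0.001, -0.001]]
wrist_force: [-0.1, 0.1, -1.5]
opening: 0.186
```

```bash
python3 -c "
from h import *
to([.3689,.2644,.2614])"
```

```text
at [0.475  0.0097 0.2611] F [-0.15  0.14 -1.55] yaw_y -59.66 tool shift mm [  -0.5 -273.4  -37.1] j6 52.43380024644128
```

Emit:
step_arm:
  rows:
    - [0, [0, -35, -5], 0.006]
    - [0, [0, -48, -6], 0]
    - [0, [0, -48, -6], 0]
    - [0, [0, -48, -6], 0]
    - [0, [0, -48, -6], 0]
    - [0, [0, -30, -5], 0]
    - [0, [0, -16, -3], 0]
    - [0, [0, 0, 0], 0]

```text
time: 23.1
ee_pos: [0.3716, 0.2655, 0.2606]
orientation: [[0.001, 0.496, -0.868], [-0.0, -0.868, -0.496], [-1.0, 0.001, -0.0]]
wrist_force: [1.7, -0.8, -1.6]
opening: 0.191
```

Emit:
step_arm:
  rows:
    - [0, [0, 0, 0], 0]
    - [0, [0, 0, 0], 0]

```text
time: 23.35
ee_pos: [0.372, 0.2642, 0.2603]
orientation: [[0.0, 0.494, -0.87], [-0.001, -0.87, -0.494], [-1.0, 0.001, 0.0]]
wrist_force: [-0.8, -0.0, -1.1]
opening: 0.188
```

```bash
python3 - <<'E'
from h import *
to([.3689,.2644,.2614]); to([.4295,.2994,.2614])
out=[]
for c in ("side","top"):
    p,d=r.snapshot(c); k=proj(c,[.40,.28,.2 if c=="side" else .1]).astype(int);x,y=k[0]-40,k[1]-50;print(c,k,x,y)
    out.append(cv2.resize(p[y:y+100,x:x+80],(400,500),interpolation=2))
cv2.imwrite("pics/ret.png",np.hstack(out))
E
```

```text
at [0.372  0.2642 0.2603] F [-0.81 -0.01 -1.06] yaw_y -60.43 tool shift mm [-1.1 -1.7  2.6] j6 87.0934074868383
at [0.372  0.2642 0.2603] F [-0.81 -0.01 -1.06] yaw_y -60.43 tool shift mm [ -1.1  -2.2 -67.4] j6 87.0934074868383
side [240 178] 200 128
top [245 264] 205 214
```

View pics/ret.png

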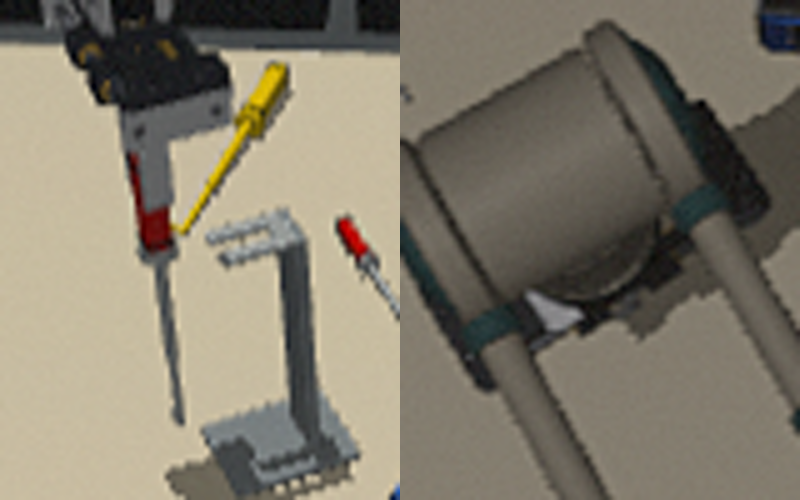

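Emit:
step_arm:
  rows:
    - [0, [-1, -2, 0], -0.007]
    - [0, [0, 0, -5], 0]
    - [0, [0, 0, 0], 0]

```text
time: 23.82
ee_pos: [0.3753, 0.2696, 0.2613]
orientation: [[0.0, 0.501, -0.865], [-0.0, -0.865, -0.501], [-1.0, 0.0, -0.0]]
wrist_force: [0.1, 0.7, -1.1]
opening: 0.19
```

```bash
python3 -c "
from h import *
to([.4295,.2994,.2604])"
```

```text
at [0.3753 0.2696 0.2613] F [ 0.07  0.68 -1.06] yaw_y -59.93 tool shift mm [  0.9   1.4 -61.8] j6 86.99420800989446
```

Emit:
step_arm:
  rows:
    - [0, [0, 1.4, 0], 0]
    - [0, [0, 0, -10], 0]
    - [0, [0, 0, -10], 0]
    - [0, [0, 0, 0], 0]

```text
time: 24.32
ee_pos: [0.3938, 0.2787, 0.2611]
orientation: [[-0.0, 0.501, -0.865], [-0.0, -0.865, -0.501], [-1.0, 0.0, 0.0]]
wrist_force: [0.5, -0.1, -1.4]
opening: 0.189
```

```bash
python3 -c "
from h import *
to([.4295,.2994,.2604])"
```

```text
at [0.3938 0.2787 0.2611] F [ 0.47 -0.06 -1.42] yaw_y -59.93 tool shift mm [  0.7  -0.  -41.3] j6 86.95323219074514
```

Emit:
step_arm:
  rows:
    - [0, [0, 0, -8], 0]
    - [0, [0, 0, -10], 0]
    - [0, [0, 0, -10], 0]
    - [0, [0, 0, -9], 0]
    - [0, [0, 0, -4], 0]
    - [0, [0, 0, 0], 0]
    - [0, [0, 0, 0], 0]

```text
time: 25.2
ee_pos: [0.4281, 0.2986, 0.2613]
orientation: [[-0.0, 0.501, -0.865], [-0.0, -0.865, -0.501], [-1.0, 0.0, 0.0]]
wrist_force: [0.2, -0.0, -0.1]
opening: 0.192
```

```bash
python3 -c "
from h import *
to([.4295,.2994,.2504])
fz(2)"
```

```text
at [0.4281 0.2986 0.2613] F [ 0.21 -0.   -0.07] yaw_y -59.93 tool shift mm [10.9  0.  -1.6] j6 87.1920382831175
mean F [ 0.23 -0.32 -0.91] sd [0.19 0.5  0.38] z [0.42807895 0.2986302  0.26143703]
```

Correct 1.5 mm and lower gently.

Emit:
step_arm:
  rows:
    - [0, [0, 0, -1.5], 0]
    - [0, [4, 0, 0], 0]
    - [0, [3, 0, 0], 0]
    - [0, [2, 0, 0], 0]
    - [0, [1, 0, 0], 0]
    - [0, [0, 0, 0], 0]

```text
time: 26.05
ee_pos: [0.4296, 0.2995, 0.2512]
orientation: [[-0.0, 0.501, -0.865], [-0.0, -0.865, -0.501], [-1.0, 0.0, 0.0]]
wrist_force: [0.4, -0.6, -1.6]
opening: 0.188
```

Emit:
step_arm:
  rows:
    - [0, [0.7, 0, 0], 0]
    - [0, [0, 0, 0], 0]

```text
time: 26.3
ee_pos: [0.4296, 0.2995, 0.2506]
orientation: [[0.0, 0.501, -0.865], [-0.0, -0.865, -0.501], [-1.0, 0.0, 0.0]]
wrist_force: [0.6, -0.2, -1.4]
opening: 0.188
```

```bash
python3 -c "
from h import *
to([.4295,.2994,.2504])
fz(2)"
```

```text
at [0.4296 0.2995 0.2506] F [ 0.63 -0.2  -1.37] yaw_y -59.93 tool shift mm [0.2 0.  0.2] j6 87.20240701653566
mean F [ 0.48 -0.31 -0.45] sd [0.53 0.13 0.39] z [0.42964486 0.29952043 0.25065892]
```

Emit:
step_arm:
  rows:
    - [0, [0.6, 0, 0], 0]
    - [0, [0, 0, 0], 0]

```text
time: 26.65
ee_pos: [0.4297, 0.2995, 0.2504]
orientation: [[0.0, 0.501, -0.865], [0.0, -0.865, -0.501], [-1.0, 0.0, -0.0]]
wrist_force: [-0.2, -0.4, 1.5]
opening: 0.191
```

```bash
python3 -c "
from h import *
fz(3)"
```

```text
mean F [-0.74 -0.6   2.21] sd [0.66 0.17 0.19] z [0.42972558 0.29955171 0.25038496]
```

Emit:
step_arm:
  rows:
    - [0, [-0.4, 0, 0], 0]
    - [0.3, [0, 0, 0], 0]
    - [0.5, [0, 0, 0], 0]
    - [0.6, [0, 0, 0], 0]
    - [0.6, [0, 0, 0], 0]
    - [0.6, [0, 0, 0], 0]
    - [0.6, [0, 0, 0], 0]
    - [0.6, [0, 0, 0], 0]

```text
time: 27.8
ee_pos: [0.4297, 0.2995, 0.2504]
orientation: [[0.0, 0.501, -0.865], [-0.0, -0.865, -0.501], [-1.0, 0.0, 0.0]]
wrist_force: [1.3, -1.2, 1.4]
opening: 0.6
```

Emit:
step_arm:
  rows:
    - [0.6, [-15, 0, 0], 0]
    - [0.6, [-30, 0, 0], 0]
    - [0.6, [-40, 0, 0], 0]
    - [0.6, [-40, 0, 0], 0]
    - [0.6, [0, 0, 45], 0]
    - [0.6, [0, 0, 55], 0]
    - [0.6, [0, 0, 55], 0]
    - [0.6, [0, 0, 45], 0]

```text
time: 28.8
ee_pos: [0.2548, 0.1984, 0.3767]
orientation: [[0.002, 0.501, -0.865], [0.001, -0.865, -0.501], [-1.0, 0.0, -0.002]]
wrist_force: [-0.2, -0.3, 0.4]
opening: 0.6
```

```bash
python3 - <<'E'
from h import *
s=r.read_state();print(s["time"],s["ee_pos"],s["opening"])
C=np.array([.5968,-.0022]);g=np.array([.9863,-.165]);n=np.array([.165,.9863])
for c in ("side","top"):
    p,d=r.snapshot(c);cv2.imwrite(f"pics/{c}_f.png",p)
    for l,z in (("washer_center",.005),("stand_fork",.205),("hook_collar",.205),("punch",0),("calculator",0),("carton",0),("cabinet_left",.003),("cabinet_right",.003)):
        for q in r.landmark_of(l,c)[:2]: 
            P=onz(c,*q["point"],z);print(c,l,round(q["conf"],2),np.round(q["point"]),np.round(P,3),np.round([(P[:2]-C)@g*1000,(P[:2]-C)@n*1000]) if l[0]=="w" else "")
a=cv2.imread("pics/side_f.png")[130:300,190:390]
cv2.imwrite("pics/fin.png",cv2.resize(a,None,fx=3.5,fy=3.5,interpolation=2))
E
```

```text
28.8 [0.25478519 0.19839063 0.37665933] 0.599674351929705
side washer_center 0.63 [250. 278.] [0.455 0.014 0.005] [-143.   -7.]
side washer_center 0.49 [328. 205.] [0.712 0.382 0.005] [ 51. 398.]
side stand_fork 0.62 [246. 175.] [0.418 0.295 0.205] 
side hook_collar 0.8 [247. 176.] [0.423 0.293 0.205] 
side hook_collar 0.51 [250. 154.] [0.415 0.424 0.205] 
side punch 0.7 [236. 366.] [ 0.454 -0.28   0.   ] 
side punch 0.56 [328. 202.] [0.714 0.401 0.   ] 
side calculator 0.64 [327. 204.] [0.71  0.394 0.   ] 
side carton 0.85 [299. 389.] [ 0.628 -0.328  0.   ] 
side cabinet_left 0.6 [300. 260.] [0.614 0.099 0.003] 
side cabinet_right 0.55 [285. 310.] [ 0.576 -0.099  0.003] 
top washer_center 0.48 [326. 248.] [0.447 0.014 0.005] [-151.   -9.]
top stand_fork 0.83 [234. 254.] [0.42  0.306 0.205] 
top hook_collar 0.64 [121. 289.] [0.341 0.638 0.205] 
top hook_collar 0.47 [181. 246.] [0.455 0.461 0.205] 
top punch 0.84 [412. 239.] [ 0.461 -0.283  0.   ] 
top punch 0.43 [327. 207.] [ 0.592 -0.003  0.   ] 
top calculator 0.84 [213. 180.] [0.714 0.386 0.   ] 
top calculator 0.16 [235. 253.] [0.451 0.321 0.   ] 
top carton 0.63 [417. 192.] [ 0.622 -0.32   0.   ] 
top cabinet_left 0.78 [301. 204.] [0.608 0.087 0.003] 
top cabinet_right 0.82 [350. 205.] [ 0.592 -0.083  0.003]
```

View pics/fin.png

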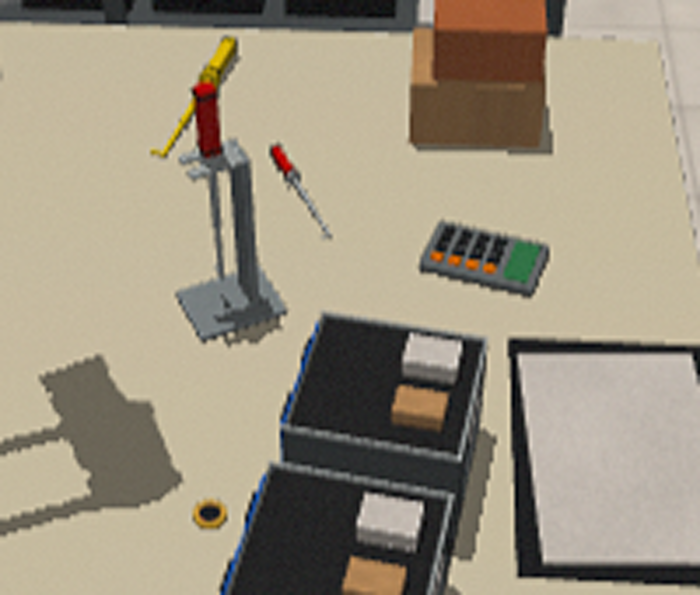

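The hook hangs upright in the fork (crop 207,120). The washer lies flat on the open counter (crop 210,513), in front of the pulls. Cabinets, punch, calculator and carton are where they were, so I'm handing in.

Emit:
step_arm:
  rows:
    - [0.6, [0, 0, 0], 0]
    - [0.6, [0, 0, 0], 0]
    - [0.6, [0, 0, 0], 0]

```text
time: 30.08
ee_pos: [0.2565, 0.1993, 0.3754]
orientation: [[0.0, 0.501, -0.865], [-0.0, -0.865, -0.501], [-1.0, 0.0, -0.0]]
wrist_force: [-0.5, 1.2, 0.4]
opening: 0.599
```

```bash
python3 -c "
from station import r
print(r.finish_job())"
```

```text
the job is handed in; nothing more can be done
None
```

The washer is out on the open counter, the hook is back in its stand, and I handed the job in at about 30 s of the 58 s allowed. No verdict was reported.

**What I did:** I lifted the large red hook out of the fork, lowered its foot behind the washer, and felt for the mat. Contact peaked at about 6.5 N, and I then raised the foot slightly off the mat. The washer was drawn off the mat edge with a short quick stroke, then pushed gently out over the counter with the foot about 0.5 mm above it. The hook went back by the same path, and the collar met the prongs at the same height as at the start, so it had not slipped in the grip.

**Last checks:**
- **Hook:** it stands upright in the fork and the gripper is well clear.
- **Washer:** it lies flat, with its rear edge about 40 mm clear of the drawer pulls. The side camera puts its centre 143 mm from the cabinets' mid-depth and the top camera 151 mm, so the two disagree by 8 mm, but both are clear.
- **Other items:** the cabinets, carton, calculator and punch show no visible shift in the side view. The networks' positions are mostly within about 10 mm of the start. The top camera's punch reading differs by about 15 mm, but its side reading is within about 3 mm, so I take that as network scatter.

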